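Strip the jammed pots apart and sort them by size

TASK

Two white sample pots have been left jammed one inside the other. Slide the jammed pair under the steel stripping fork so that the fork holds the large pot down, pull the small pot up out of it, then stand the small pot upright on the smaller cork mat and the large pot upright on the larger cork mat. Do not tip either pot over, and leave the other things on the bench where they are.

Things in the scene. Friction and masses are not known exactly. Their poses are not given: they have to be found in the camera images.
- small_mid (a point): Centre, half-way up, of the small white pot: round, open, 52 mm outside, 78 mm tall, wall 3 mm, floor 5 mm, about 90 g; z up its axis. It starts upright in the large pot, underside 20 mm and top 98 mm above the bench, 36 mm standing out. Rubber grips hold it: 5 to 12 N pulls it straight up, more than the large pot weighs; free after 42 mm.
- large_mid (a point): Centre, half-way up, of the large white pot: round, open, 74 mm outside, 56 mm inside, 62 mm tall, inner floor 20 mm above its underside, about 220 g; z up its axis. Four small rubber grips stand up to 4 mm in from the wall, 47 to 57 mm up. It starts upright on the bench before the fork's opening.
- fork: Steel fork fixed to the bench: level plate, underside 67 and top 72 mm up, 150 mm wide along y, on two side walls 122 mm apart. Its 60 mm wide notch lets the small pot through but not the large one's rim. Origin: on the bench under the seat, where the pots' axis belongs. The notch opens 22 mm to -x and ends 30 mm to +x: pots slide in along +x, out along -x.
- mat_small: The smaller round cork mat, 92 mm diameter, 1 mm thin, flat on the bench, fixed; origin at its centre on the bench.
- mat_large: The larger round cork mat, 124 mm diameter, 1 mm thin, flat on the bench, fixed; origin at its centre on the bench. The two mats may be either way round.
Not all that is in view belongs to the job. Leave any blue or green look-alike of the part that bears large_mid alone.

How it is judged:
By the outcome, as a careful person would: the job done as asked, in the order asked, and still so for the second after the job is handed in, with the robot touching nothing.
It also fails if it takes over 72 s, if anything falls off the work surface, if the arm or the gripper's body presses on something with over 40 N, if the wrist force passes 120 N, or if a joint passes its speed limit or range.

ROBOT

A 7-joint arm with a two-finger parallel gripper is mounted at the origin on the work surface. World frame = base frame: x ahead of the robot, y to its left, z up, the work surface at z = 0. Lengths are in m, angles in rad, forces in N, time in s.
With the tool pointing down it reaches from about 0.4 to 0.85 m from the base axis. Payload 4.5 kg.
Tool frame: the origin (TCP) lies between the finger pads; the fingertips stand 11 mm ahead of it and the grasp point (between the pads) lies 8 mm behind it; z points along the fingers, y is the direction in which the jaws open and shut (so a half turn about z gives the same grasp; the last joint's range is limited). The gripper opens to 85 mm and grips with 20 to 120 N. Pads are 22 mm wide; open, the fingers measure 114 mm over their backs; the gripper's body (76 mm by 85 mm) begins 54 mm behind the grasp point. The pads swing forward as they close: fully open they stand 13 mm farther back than shut.
Start: joints at [-1.299, 0.689, -0.195, 1.565, 0.157, 0.902, -0.215], TCP at [0.147, 0.607, 0.242] pointing down, gripper open.
Joint ranges: [-3.01, 3.01], [-0.46, 2.08], [-1.47, 1.51], [0.13, 2.56], [-1, 4.14], [0.04, 2.09], [-2.66, 2.66]. Speed limits (rad/s): [2.57, 2.57, 3.14, 3.14, 3.14, 3.14, 3.14].

INTERFACE

Orientations are given as a unit quaternion [x, y, z, w].
In Python, from plant import get_obs, snapshot, finish_job gives the robot as it stands. The module is installed in compiled form; this text tells all that it offers.
- The arm moves only by the shell command python3 -m jog 'ROWS' [FORCE]. ROWS is JSON, a list of rows, each an object of numbers: "hand": the finger opening in mm, from 0 to 85.4; "tx", "ty", "tz": the shift along the tool's x, y, z in mm; "roll": the turn about the tool's z in degrees. In form: [{"hand": .., "tx": .., "ty": .., "tz": .., "roll": ..}, ...]. A call has 1 to 12 rows; each row shifts and turns the commanded pose from where the row before left it, along the tool's axes as they then stand; what a row does not reach is not made up. A row lasts 1/12 s, in which the tool goes at most 41.7 mm and 7.16 degrees, less where a joint would pass 70% of its speed; a pose out of reach is approached as far as the arm can. A call is refused whole if a number of a shift passes 41.7 or a number of a turn 7.16, either way. A call with a gripper value outside its range is refused whole. The fingers move at their own pace and stop on an object; FORCE is the grip in N (left out, the last holds). Time passes only in rows, so rows that do not move let the fingers close. It gives the time, the measured TCP pose, the force and the opening at its end, in the units of the state.
- get_obs(): the state, without advancing time (a new reading comes with each control period).
- snapshot(name): name is "side" or "top"; returns a dict with "pixels" (400x640x3 uint8, red, green, blue), "fovy" (degrees; the focal length in pixels is half the picture's height over the tangent of half this angle, whatever the lens; pixels are square), "cx", "cy" (the principal point, pixels), "T" (4x4, takes a point from camera to world coordinates). Camera axes: x right, y up, looking along -z (the intrinsics and any distortion apply to the point x, -y, -z); pixel columns grow to the right and rows downward; lengths in m; the calibration is good to about 2 mm. A picture is of the moment at which its call begins. There is no depth.
- finish_job(): hands the job in, once; it reports no verdict.
The state is a dict: "clock": time; "joints": joint angles; "qd": joint speeds; "joint_torque": joint torques, N m; "eef_pos": TCP position; "tool_rot": TCP orientation; "ft_force": force on the tool from outside, world axes, zero at the start; "ft_torque": the same for the moment, N m; "width": opening from 0.0 (shut) to 1.0 (fully open).
Only numpy, scipy, OpenCV 4.12 (cv2) and the standard library are available. Lean on these libraries where they do the work, as an engineer would, in place of code of your own. Each camera call takes 0.05 s, during which the arm holds its last target. There are 200 camera calls.

## Working session

There is one attempt and no reset: what is moved stays moved. The work goes in short steps, Python scripts to look and compute and a shell command to move; the robot and the scene stay as the last step left them, time stands still between calls to the robot, and variables do not carry over. Pictures are saved under pics/ and viewed, about 8 in all and at most 12, crops included, and the job is handed in when it is done.

```bash
mkdir -p pics && python3 - <<'E'
from plant import *
import cv2,numpy as np
o=get_obs();print({k:np.round(v,3).tolist() for k,v in o.items()})
for n in("top","side"):
    s=snapshot(n);cv2.imwrite(f"pics/{n}0.png",s["pixels"][:,:,::-1])
    print(n,s.keys(),s["fovy"],s["cx"],s["cy"],{k:v for k,v in s.items() if k not in("pixels",)})
E
```

```text
{'clock': 0.0, 'joints': [-1.299, 0.69, -0.195, 1.566, 0.157, 0.902, -0.215], 'qd': [0.0, -0.002, 0.001, 0.001, 0.001, 0.001, 0.001], 'joint_torque': [-0.0, -53.961, -1.267, -15.854, 0.009, 0.01, -0.0], 'eef_pos': [0.147, 0.607, 0.241], 'tool_rot': [0.119, 0.993, -0.001, -0.0], 'ft_force': [0.2, 0.13, -0.174], 'ft_torque': [-0.01, 0.006, -0.012], 'width': 1.004}
top dict_keys(['pixels', 'fovy', 'cx', 'cy', 'T']) 45.213254831349204 318.1437524755761 211.45513442542645 {'fovy': 45.213254831349204, 'cx': 318.1437524755761, 'cy': 211.45513442542645, 'T': array([[ 0.11439164,  0.97215316, -0.20453065,  0.39127494],
       [-0.99343149,  0.11133877, -0.02641126, -0.02912221],
       [-0.0029036 ,  0.20620841,  0.97850379,  0.82549101],
       [ 0.        ,  0.        ,  0.        ,  1.        ]])}
side dict_keys(['pixels', 'fovy', 'cx', 'cy', 'T']) 45.20341123824633 328.75936552029873 191.90025239300667 {'fovy': 45.20341123824633, 'cx': 328.75936552029873, 'cy': 191.90025239300667, 'T': array([[ 0.9008346 ,  0.25556903, -0.35097223,  0.20343878],
       [-0.43353803,  0.48617192, -0.75873687, -0.7425248 ],
       [-0.0232768 ,  0.83565623,  0.54875938,  0.59227808],
       [ 0.        ,  0.        ,  0.        ,  1.        ]])}
```

View pics/top0.png

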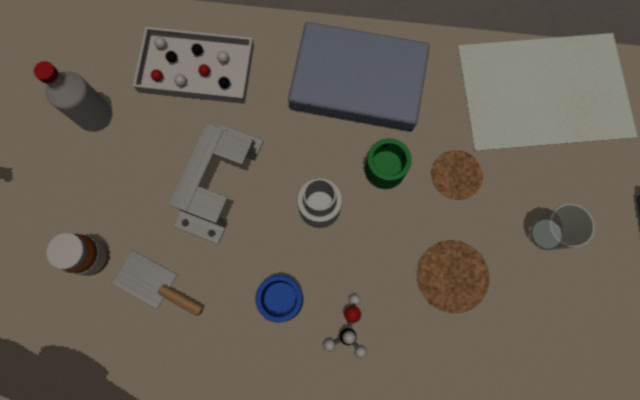

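View pics/side0.png

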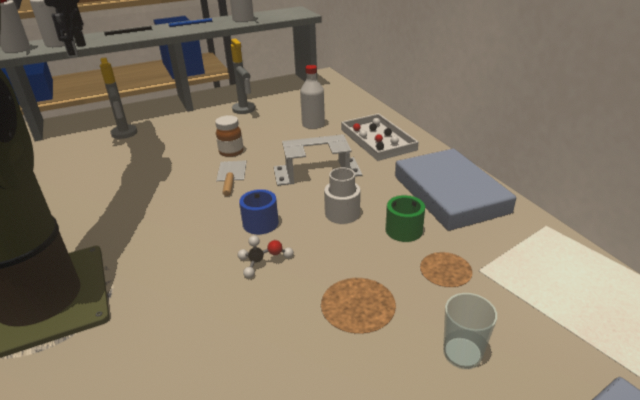

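Top view: the candidates for the pots are white (320,201), blue (279,299) and green (388,163). I choose the white pair. The fork is at about (215,180) with its notch facing the pots, the small mat at (457,175) and the large mat at (453,276). The side view agrees, with the white pair at (342,195) and the fork at (317,150).

```bash
cat > h.py <<'E'
from plant import *
import cv2,numpy as np
def K(s):
    f=200/np.tan(np.radians(s["fovy"])/2);return f
def proj(s,P):
    P=np.atleast_2d(P);T=s["T"];c=(P-T[:3,3])@T[:3,:3]
    return np.c_[s["cx"]+K(s)*c[:,0]/-c[:,2],s["cy"]-K(s)*c[:,1]/-c[:,2]]
def back(s,uv,z):
    uv=np.atleast_2d(uv).astype(float);T=s["T"];f=K(s)
    d=np.c_[(uv[:,0]-s["cx"])/f,-(uv[:,1]-s["cy"])/f,-np.ones(len(uv))]@T[:3,:3].T
    return T[:3,3]+d*((z-T[2,3])/d[:,2])[:,None]
def save(s,n,box=None,k=1):
    p=s["pixels"][:,:,::-1]
    if box: x0,y0,x1,y1=box;p=p[y0:y1,x0:x1]
    cv2.imwrite("pics/"+n,cv2.resize(p,None,fx=k,fy=k,interpolation=cv2.INTER_CUBIC))
E
python3 - <<'E'
from h import *
S={n:snapshot(n) for n in("top","side")}
for n,s in S.items():
    hsv=cv2.cvtColor(s["pixels"],cv2.COLOR_RGB2HSV)
    m=cv2.inRange(hsv,(3,110,60),(20,255,255))
    m=cv2.morphologyEx(m,cv2.MORPH_CLOSE,np.ones((5,5)))
    cs,_=cv2.findContours(m,0,1)
    for c in cs:
        if cv2.contourArea(c)>500:
            w=back(s,c[:,0],.001)[:,:2].astype(np.float32);(x,y),r=cv2.minEnclosingCircle(w)
            e=cv2.fitEllipse(w);print(n,np.round(e[0],4),np.round(e[1],4))
a=S["top"]["pixels"][115:255,165:365];b=S["side"]["pixels"][125:230,260:380]
a=cv2.resize(a,None,fx=4,fy=4,interpolation=2)
b=cv2.resize(b,None,fx=5,fy=5,interpolation=2)
cv2.imwrite("pics/a.png",a[:,:,::-1]);cv2.imwrite("pics/b.png",b[:,:,::-1])
E
```

```text
top [ 0.4784 -0.2473] [0.1203 0.1203]
top [ 0.6592 -0.2442] [0.088  0.0883]
side [ 0.4784 -0.2502] [0.1203 0.1211]
side [ 0.6583 -0.2477] [0.0875 0.0889]
side [0.1955 1.0909] [0.4258 0.4568]
side [0.5463 1.0459] [0.1455 0.333 ]
side [0.106  2.5474] [0.2634 1.0235]
```

View pics/a.png

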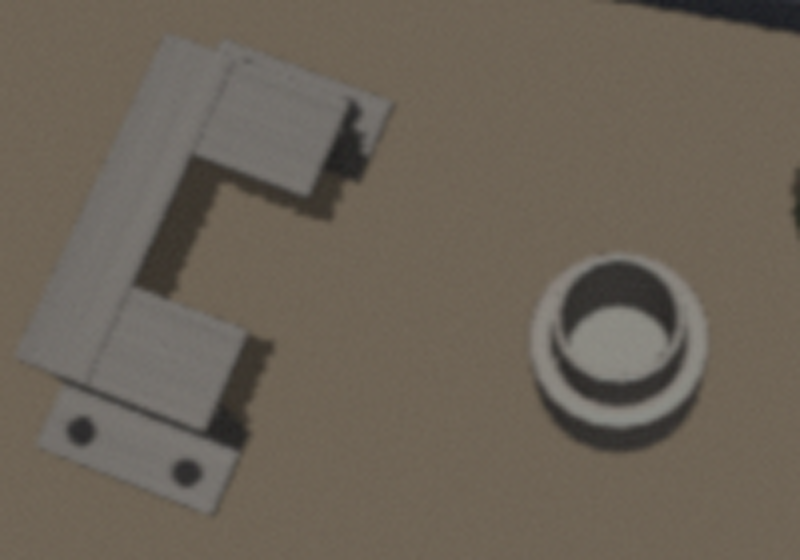

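View pics/b.png

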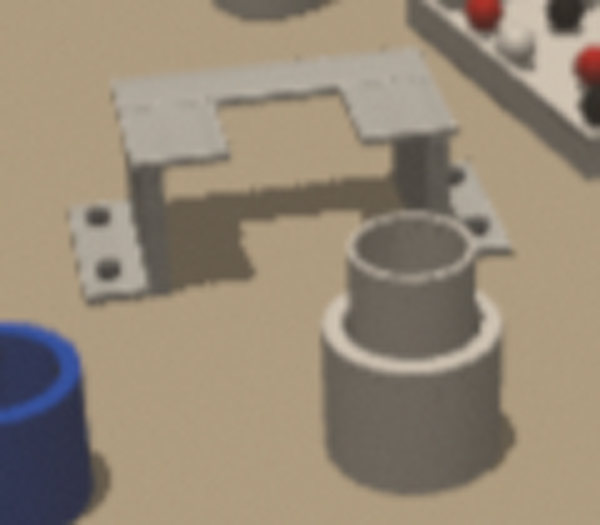

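White pair confirmed: in the top crop, two white concentric rims at about (619,340). The fork's notch faces the pots, with inner corners at (193,153) and (133,288).

```bash
cat > fit.py <<'E'
from h import *
from scipy.optimize import least_squares as L
S={n:snapshot(n) for n in("top","side")}
A=lambda p:(np.array(p)+.5)/4-.5+[165,115]
B=lambda p:(np.array(p)+.5)/5-.5+[260,125]
F=np.array([[-22,-30],[30,-30],[30,30],[-22,30],[-22,75],[-22,-75]])/1000
ft=A([[308,195],[193,153],[133,288],[246,330],[208,430],[350,98]])
fs=B([[362,141],[342,90],[215,103],[229,155],[133,165],[456,130]])
def fp(p):
    c,s=np.cos(p[2]),np.sin(p[2]);return np.c_[F@np.array([[c,s],[-s,c]])+p[:2],np.full(6,.072)]
for names in(["top"],["side"],["top","side"]):
    r=L(lambda p:np.concatenate([(proj(S[n],fp(p))-(ft if n=="top" else fs)).ravel() for n in names]),[.45,.2,1.5])
    print("fork",names,np.round(r.x,4),np.degrees(r.x[2]),"rms",np.sqrt(np.mean(r.fun**2)))
t=np.linspace(0,2*np.pi,181)
def ext(s,c,r,z):
    q=proj(s,np.c_[c[0]+r*np.cos(t),c[1]+r*np.sin(t),0*t+z]);return q[:,0].min(),q[:,0].max(),q[:,1].min(),q[:,1].max()
a=lambda x,i:(x+.5)/4-.5+[165,115][i]
b=lambda x,i:(x+.5)/5-.5+[260,125][i]
def rt(p):
    e=ext(S["top"],p,.037,.062);f=ext(S["top"],p,.026,.098)
    return [e[0]-a(531,0),e[1]-a(707,0),e[3]-a(428,1),f[0]-a(553,0),f[1]-a(687,0)]
def rs(p):
    e=ext(S["side"],p,.037,.062);f=ext(S["side"],p,.026,.098);g=ext(S["side"],p,.037,0)
    return [e[0]-b(322,0),e[1]-b(502,0),e[3]-b(372,1),f[0]-b(347,0),f[1]-b(477,0),f[2]-b(211,1),f[3]-b(281,1),g[3]-b(492,1)]
for n,fn in(("top",rt),("side",rs),("both",lambda p:rt(p)+rs(p))):
    r=L(fn,[.55,0]);print("pot",n,np.round(r.x,4),np.round(r.fun,2))
E
python3 fit.py
```

```text
fork ['top'] [0.5904 0.1537 1.3233] 75.81937097692118 rms 0.45663857559543053
fork ['side'] [0.5892 0.1473 1.3022] 74.61023092237842 rms 0.30659808889173623
fork ['top', 'side'] [0.5905 0.1529 1.3195] 75.60320946482206 rms 0.7958537540402681
pot top [ 0.5712 -0.0084] [-0.52  0.79 -0.01 -0.04 -0.21]
pot side [ 0.572  -0.0105] [-0.15  0.31 -0.3  -0.15 -0.01 -0.11 -0.6   0.89]
pot both [ 0.5721 -0.0088] [-0.22  1.08 -0.53  0.28  0.11 -0.47 -0.06 -0.74 -0.49 -0.38 -0.5  -1.02
  0.43]
```

```bash
cat > go.py <<'E'
import sys
from h import *
from scipy.spatial.transform import Rotation as R
o=get_obs();M=R.from_quat(o["tool_rot"]).as_matrix();p=np.array(o["eef_pos"])
print("t",round(o["clock"],2),"p",np.round(p*1000,1),"jaw deg",np.degrees(np.arctan2(M[1,1],M[0,1])).round(2),"w",round(o["width"],3),"F",np.round(o["ft_force"],1),"x",M[:,0].round(3),"z",M[:,2].round(3))
for a in sys.argv[1:]:
    q=np.array([float(v) for v in a.split(",")])/1000
    print(a,"shift mm",np.round(M.T@(q-p)*1000,1)); p=q
E
python3 go.py 571.5,-9.5,241 571.5,-9.5,88 567,63,88 590,150,88
```

```text
t 0.3 p [147.2 607.2 242. ] jaw deg 76.38 w 0.998 F [-0.2 -0.5 -0.2] x [-0.972  0.236 -0.   ] z [-0.    -0.001 -1.   ]
571.5,-9.5,241 shift mm [-557.6 -499.4    1.3]
571.5,-9.5,88 shift mm [0.00e+00 1.00e-01 1.53e+02]
567,63,88 shift mm [21.5 69.4 -0. ]
590,150,88 shift mm [-1.9 90.  -0.1]
```

```bash
python3 -m jog '[{"tx":-23.2,"ty":-20.8},{"tx":-23.2,"ty":-20.8},{"tx":-23.2,"ty":-20.8},{"tx":-23.2,"ty":-20.8},{"tx":-23.2,"ty":-20.8},{"tx":-23.2,"ty":-20.8},{"tx":-23.2,"ty":-20.8},{"tx":-23.2,"ty":-20.8},{"tx":-23.2,"ty":-20.8},{"tx":-23.2,"ty":-20.8},{"tx":-23.2,"ty":-20.8},{"tx":-23.2,"ty":-20.8}]' 60 && python3 -m jog '[{"tx":-23.2,"ty":-20.8},{"tx":-23.2,"ty":-20.8},{"tx":-23.2,"ty":-20.8},{"tx":-23.2,"ty":-20.8},{"tx":-23.2,"ty":-20.8},{"tx":-23.2,"ty":-20.8},{"tx":-23.2,"ty":-20.8},{"tx":-23.2,"ty":-20.8},{"tx":-23.2,"ty":-20.8},{"tx":-23.2,"ty":-20.8},{"tx":-23.2,"ty":-20.8},{"tx":-23.2,"ty":-20.8}]' && python3 -m jog '[{"tz":0},{"tz":0},{"tz":0}]'; python3 go.py 571.5,-9.5,241 571.5,-9.5,88
```

```text
t 0.3 p [147.2 607.2 242. ] jaw deg 76.38 w 0.998 F [-0.2 -0.5 -0.2] x [-0.972  0.236 -0.   ] z [-0.    -0.001 -1.   ]
571.5,-9.5,241 shift mm [-557.6 -499.4    1.3]
571.5,-9.5,88 shift mm [0.00e+00 1.00e-01 1.53e+02]schema error: expected keys hand, tx, ty, tz, roll
```

```bash
python3 -m jog '[{"hand":85,"tx":-27.9,"ty":-25,"tz":0,"roll":0},{"hand":85,"tx":-27.9,"ty":-25,"tz":0,"roll":0},{"hand":85,"tx":-27.9,"ty":-25,"tz":0,"roll":0},{"hand":85,"tx":-27.9,"ty":-25,"tz":0,"roll":0},{"hand":85,"tx":-27.9,"ty":-25,"tz":0,"roll":0},{"hand":85,"tx":-27.9,"ty":-25,"tz":0,"roll":0},{"hand":85,"tx":-27.9,"ty":-25,"tz":0,"roll":0},{"hand":85,"tx":-27.9,"ty":-25,"tz":0,"roll":0},{"hand":85,"tx":-27.9,"ty":-25,"tz":0,"roll":0},{"hand":85,"tx":-27.9,"ty":-25,"tz":0,"roll":0}]' 60 && python3 -m jog '[{"hand":85,"tx":-27.9,"ty":-25,"tz":0,"roll":0},{"hand":85,"tx":-27.9,"ty":-25,"tz":0,"roll":0},{"hand":85,"tx":-27.9,"ty":-25,"tz":0,"roll":0},{"hand":85,"tx":-27.9,"ty":-25,"tz":0,"roll":0},{"hand":85,"tx":-27.9,"ty":-25,"tz":0,"roll":0},{"hand":85,"tx":-27.9,"ty":-25,"tz":0,"roll":0},{"hand":85,"tx":-27.9,"ty":-25,"tz":0,"roll":0},{"hand":85,"tx":-27.9,"ty":-25,"tz":0,"roll":0},{"hand":85,"tx":0,"ty":0,"tz":0,"roll":0},{"hand":85,"tx":0,"ty":0,"tz":0,"roll":0}]'; python3 go.py 571.5,-9.5,241 571.5,-9.5,88
```

```text
clock: 1.13
eef_pos: [0.3603, 0.2972, 0.2425]
tool_rot: [0.118, 0.993, 0.0, 0.0]
ft_force: [0.4, 0.0, -0.9]
width: 0.997
clock: 1.97
eef_pos: [0.5303, 0.049, 0.242]
tool_rot: [0.122, 0.993, -0.0, 0.0]
ft_force: [-0.3, 1.1, -0.9]
width: 0.996
t 1.97 p [530.3  49.  242. ] jaw deg 76.04 w 0.996 F [-0.3  1.1 -0.9] x [-0.97   0.241 -0.001] z [ 0.    -0.001 -1.   ]
571.5,-9.5,241 shift mm [-54.1 -46.8   1.1]
571.5,-9.5,88 shift mm [1.00e-01 1.00e-01 1.53e+02]
```

```bash
python3 -m jog '[{"hand":85,"tx":-27,"ty":-23.5,"tz":0,"roll":0},{"hand":85,"tx":-27,"ty":-23.5,"tz":1,"roll":0},{"hand":85,"tx":0,"ty":0,"tz":25,"roll":0},{"hand":85,"tx":0,"ty":0,"tz":25,"roll":0},{"hand":85,"tx":0,"ty":0,"tz":25,"roll":0},{"hand":85,"tx":0,"ty":0,"tz":25,"roll":0},{"hand":85,"tx":0,"ty":0,"tz":0,"roll":0},{"hand":85,"tx":0,"ty":0,"tz":0,"roll":0}]'; python3 go.py 571.5,-9.5,88; python3 - <<'E'
from h import *
for n,b in(("top",(240,120,400,260)),("side",(250,80,430,240))):
    s=snapshot(n);save(s,n+"1.png",b,2)
a=cv2.imread("pics/top1.png");b=cv2.imread("pics/side1.png")
c=np.zeros((320,680,3),np.uint8);c[:280,:320]=a;c[:,320:]=b;cv2.imwrite("pics/c1.png",c)
E
```

```text
clock: 2.63
eef_pos: [0.5695, -0.005, 0.1407]
tool_rot: [0.117, 0.993, 0.0, -0.002]
ft_force: [0.1, -0.0, 0.3]
width: 0.992
t 2.63 p [569.5  -5.  140.7] jaw deg 76.51 w 0.992 F [ 0.1 -0.   0.3] x [-0.972  0.233  0.003] z [-0.003  0.001 -1.   ]
571.5,-9.5,88 shift mm [-3.1 -3.9 52.7]
```

View pics/c1.png

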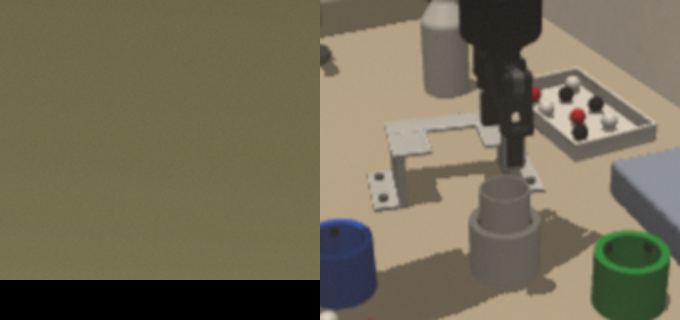

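The top view is blocked by the arm. In the side view the open gripper is centred above the white pair, which is at (505,215) in the composite. I go down and grip.

```bash
python3 -m jog '[{"hand":85,"tx":-3,"ty":-3.5,"tz":10,"roll":0},{"hand":85,"tx":0,"ty":0,"tz":15,"roll":0},{"hand":85,"tx":0,"ty":0,"tz":15,"roll":0},{"hand":85,"tx":0,"ty":0,"tz":13,"roll":0},{"hand":85,"tx":0,"ty":0,"tz":0,"roll":0},{"hand":85,"tx":0,"ty":0,"tz":0,"roll":0}]' && python3 go.py 571.5,-9.5,88 && python3 -m jog '[{"hand":60,"tx":0,"ty":0,"tz":0,"roll":0},{"hand":58,"tx":0,"ty":0,"tz":0,"roll":0},{"hand":56,"tx":0,"ty":0,"tz":0,"roll":0},{"hand":54,"tx":0,"ty":0,"tz":0,"roll":0},{"hand":52,"tx":0,"ty":0,"tz":0,"roll":0},{"hand":48,"tx":0,"ty":0,"tz":0,"roll":0},{"hand":45,"tx":0,"ty":0,"tz":0,"roll":0},{"hand":45,"tx":0,"ty":0,"tz":0,"roll":0},{"hand":45,"tx":0,"ty":0,"tz":0,"roll":0}]' 60; python3 go.py 567,63,88 590,150,88
```

```text
clock: 3.23
eef_pos: [0.573, -0.0109, 0.0885]
tool_rot: [0.119, 0.993, -0.0, 0.0]
ft_force: [-0.8, -0.1, 0.1]
width: 0.997
t 3.23 p [573.  -10.9  88.5] jaw deg 76.36 w 0.997 F [-0.8 -0.1  0.1] x [-0.972  0.236 -0.   ] z [ 0. -0. -1.]
571.5,-9.5,88 shift mm [1.8 1.  0.5]
clock: 3.98
eef_pos: [0.5735, -0.0101, 0.0895]
tool_rot: [0.118, 0.993, 0.0, 0.001]
ft_force: [-0.5, 0.8, 8.3]
width: 0.588
t 3.98 p [573.5 -10.1  89.5] jaw deg 76.42 w 0.588 F [-0.5  0.8  8.3] x [-0.972  0.235 -0.002] z [ 0.002  0.    -1.   ]
567,63,88 shift mm [23.5 69.6  1.5]
590,150,88 shift mm [-1.9 90.   0.1]
```

```bash
python3 -m jog '[{"hand":45,"tx":0,"ty":0,"tz":-1,"roll":0},{"hand":45,"tx":0,"ty":0,"tz":0,"roll":0},{"hand":45,"tx":0,"ty":0,"tz":0,"roll":0}]'; python3 - <<'E'
from h import *
s=snapshot("side");save(s,"side2.png",(250,80,410,240),3)
E
```

```text
clock: 4.23
eef_pos: [0.5729, -0.0105, 0.0896]
tool_rot: [0.119, 0.993, 0.0, 0.0]
ft_force: [-0.3, 0.7, 4.5]
width: 0.587
```

View pics/side2.png

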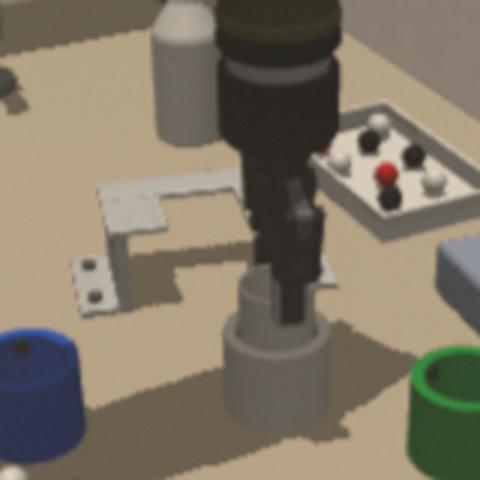

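```bash
python3 - <<'E'
from h import *
s=snapshot("side")
for d in(.026,.034):
    for z in(.07,.075,.08,.085):
        print(d,z,(((proj(s,[[.5725-.235*d,-.0105-.972*d,z]])[0]-[250,80]+.5)*3).round(0)))
E
```

```text
0.026 0.07 [287. 337.]
0.026 0.075 [287. 331.]
0.026 0.08 [287. 325.]
0.026 0.085 [287. 318.]
0.034 0.07 [290. 344.]
0.034 0.075 [290. 337.]
0.034 0.08 [290. 331.]
0.034 0.085 [290. 325.]
```

The near fingertip is at about (290,322) in the crop, which puts it about 80 mm up. That clears the plate top at 72 mm. I now slide the pair in front of the notch.

```bash
python3 -m jog '[{"hand":45,"tx":3.5,"ty":11.5,"tz":0,"roll":0},{"hand":45,"tx":3.5,"ty":11.5,"tz":0,"roll":0},{"hand":45,"tx":3.5,"ty":11.5,"tz":0,"roll":0},{"hand":45,"tx":3.5,"ty":11.5,"tz":0,"roll":0},{"hand":45,"tx":3.5,"ty":11.5,"tz":0,"roll":0},{"hand":45,"tx":3.5,"ty":11.5,"tz":0,"roll":0},{"hand":45,"tx":0,"ty":0,"tz":0,"roll":0},{"hand":45,"tx":0,"ty":0,"tz":0,"roll":0},{"hand":45,"tx":0,"ty":0,"tz":0,"roll":0}]'; python3 go.py 590.7,149.5,89; python3 - <<'E'
from h import *
s=snapshot("side");save(s,"side3.png",(240,70,400,230),4)
E
```

```text
clock: 5.08
eef_pos: [0.5688, 0.0634, 0.0896]
tool_rot: [0.118, 0.993, 0.001, 0.0]
ft_force: [-1.8, 3.3, 6.2]
width: 0.585
t 5.08 p [568.8  63.4  89.6] jaw deg 76.47 w 0.585 F [-1.8  3.3  6.2] x [-0.972  0.234 -0.   ] z [ 0.001  0.003 -1.   ]
590.7,149.5,89 shift mm [-1.1 88.9  0.9]
```

View pics/side3.png

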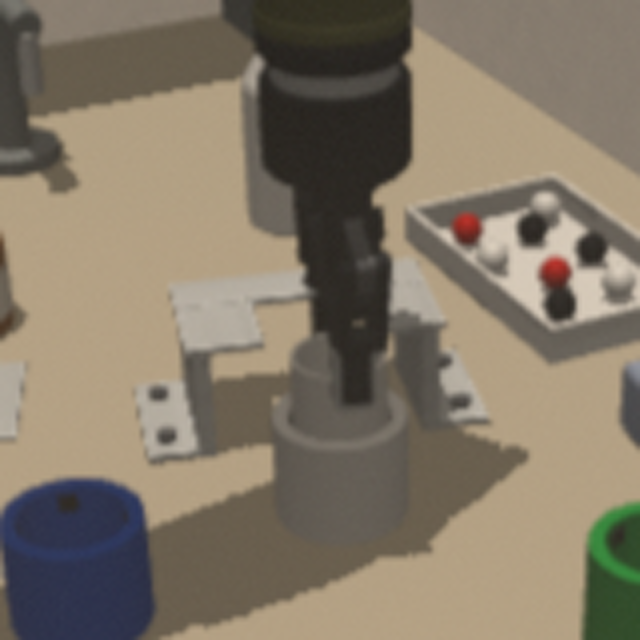

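The pair stands in front of the notch. Large rim spans columns 273–410 in the crop and its base bottom is at row 542. I fit its lateral offset from the fork.

```bash
cat > potside.py <<'E'
from h import *
from scipy.optimize import least_squares as L
t=np.linspace(0,2*np.pi,181)
def ext(s,c,r,z):
    q=proj(s,np.c_[c[0]+r*np.cos(t),c[1]+r*np.sin(t),0*t+z]);return q[:,0].min(),q[:,0].max(),q[:,1].min(),q[:,1].max()
def fit(s,off,k,l,r_,rb,bb):
    f=lambda x,i:(x+.5)/k-.5+off[i]
    def e(p):
        a=ext(s,p,.037,.062);b=ext(s,p,.037,0);return [a[0]-f(l,0),a[1]-f(r_,0),a[3]-f(rb,1),b[3]-f(bb,1)]
    r=L(e,[.57,.06]);return r.x,r.fun
E
python3 - <<'E'
from potside import *
s=snapshot("side")
p,f=fit(s,(240,70),4,273,410,455,542);print(p.round(4),f.round(2))
for F,h in(((.5892,.1473),75.),((.5892,.1473),75.6),((.5902,.150),75.3)):
    u=np.array([np.cos(np.radians(h)),np.sin(np.radians(h))]);d=np.array(F)-p
    print("along",(d@u).round(4),"lateral (left +)",(d@[-u[1],u[0]]).round(4))
E
```

```text
[0.5678 0.0616] [-0.15  0.15 -1.38  1.31]
along 0.0884 lateral (left +) 0.0015
along 0.0884 lateral (left +) 0.0006
along 0.0912 lateral (left +) 0.0007
```

```bash
python3 -m jog '[{"hand":45,"tx":-0.1,"ty":10,"tz":-0.5,"roll":0},{"hand":45,"tx":-0.1,"ty":10,"tz":0,"roll":0},{"hand":45,"tx":-0.1,"ty":10,"tz":0,"roll":0},{"hand":45,"tx":-0.1,"ty":10,"tz":0,"roll":0},{"hand":45,"tx":-0.1,"ty":10,"tz":0,"roll":0},{"hand":45,"tx":-0.1,"ty":10,"tz":0,"roll":0},{"hand":45,"tx":0,"ty":0,"tz":0,"roll":0},{"hand":45,"tx":0,"ty":0,"tz":0,"roll":0}]'  && python3 -m jog '[{"hand":45,"tx":0,"ty":6,"tz":0,"roll":0},{"hand":45,"tx":0,"ty":6,"tz":0,"roll":0},{"hand":45,"tx":0,"ty":6,"tz":0,"roll":0},{"hand":45,"tx":0,"ty":6,"tz":0,"roll":0},{"hand":45,"tx":0,"ty":5,"tz":0,"roll":0},{"hand":45,"tx":0,"ty":0,"tz":0,"roll":0},{"hand":45,"tx":0,"ty":0,"tz":0,"roll":0}]'; python3 go.py 590.7,149.5,89; python3 - <<'E'
from h import *
s=snapshot("side");save(s,"side4.png",(240,70,400,230),4)
E
```

```text
clock: 5.85
eef_pos: [0.584, 0.1232, 0.0898]
tool_rot: [0.117, 0.993, 0.002, 0.001]
ft_force: [0.2, 2.0, 0.2]
width: 0.587
clock: 6.43
eef_pos: [0.5905, 0.1497, 0.0898]
tool_rot: [0.118, 0.993, 0.001, 0.0]
ft_force: [0.6, 1.1, -1.7]
width: 0.589
t 6.43 p [590.5 149.7  89.8] jaw deg 76.45 w 0.589 F [ 0.6  1.1 -1.7] x [-0.972  0.234 -0.   ] z [ 0.001  0.003 -1.   ]
590.7,149.5,89 shift mm [-0.2 -0.2  0.8]
```

View pics/side4.png

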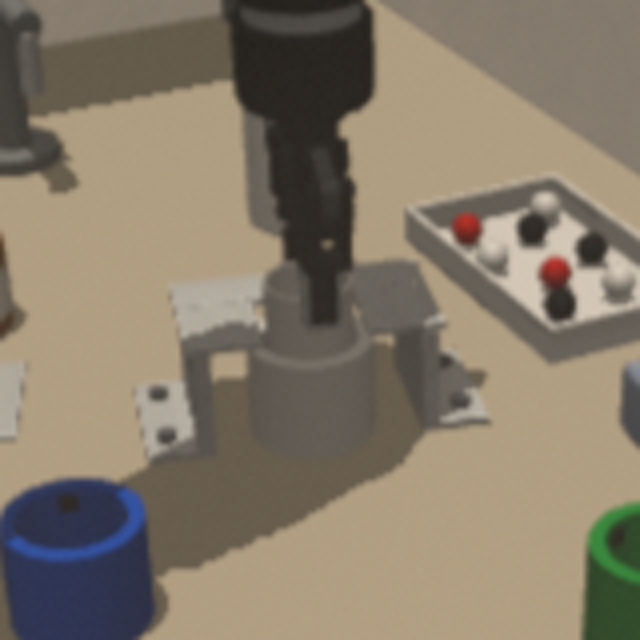

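The pair is seated in the notch, with the large pot under the plate at (312,390) and no side force. I pull up.

```bash
python3 -m jog '[{"hand":45,"tx":0,"ty":0,"tz":-4,"roll":0},{"hand":45,"tx":0,"ty":0,"tz":-4,"roll":0},{"hand":45,"tx":0,"ty":0,"tz":-4,"roll":0},{"hand":45,"tx":0,"ty":0,"tz":-4,"roll":0},{"hand":45,"tx":0,"ty":0,"tz":0,"roll":0}]' 80 && python3 -m jog '[{"hand":45,"tx":0,"ty":0,"tz":-5,"roll":0},{"hand":45,"tx":0,"ty":0,"tz":-5,"roll":0},{"hand":45,"tx":0,"ty":0,"tz":-5,"roll":0},{"hand":45,"tx":0,"ty":0,"tz":-5,"roll":0},{"hand":45,"tx":0,"ty":0,"tz":-5,"roll":0},{"hand":45,"tx":0,"ty":0,"tz":-5,"roll":0},{"hand":45,"tx":0,"ty":0,"tz":-5,"roll":0},{"hand":45,"tx":0,"ty":0,"tz":-5,"roll":0},{"hand":45,"tx":0,"ty":0,"tz":-10,"roll":0},{"hand":45,"tx":0,"ty":0,"tz":-10,"roll":0},{"hand":45,"tx":0,"ty":0,"tz":-10,"roll":0},{"hand":45,"tx":0,"ty":0,"tz":0,"roll":0}]'; python3 - <<'E'
from h import *
s=snapshot("side");save(s,"side5.png",(220,20,420,230),3)
E
```

```text
clock: 6.9
eef_pos: [0.5901, 0.1473, 0.1064]
tool_rot: [0.119, 0.993, -0.0, -0.0]
ft_force: [-0.3, -0.4, -4.2]
width: 0.579
clock: 7.9
eef_pos: [0.5918, 0.1482, 0.1786]
tool_rot: [0.119, 0.993, 0.001, 0.002]
ft_force: [0.5, 0.5, -0.3]
width: 0.577
```

View pics/side5.png

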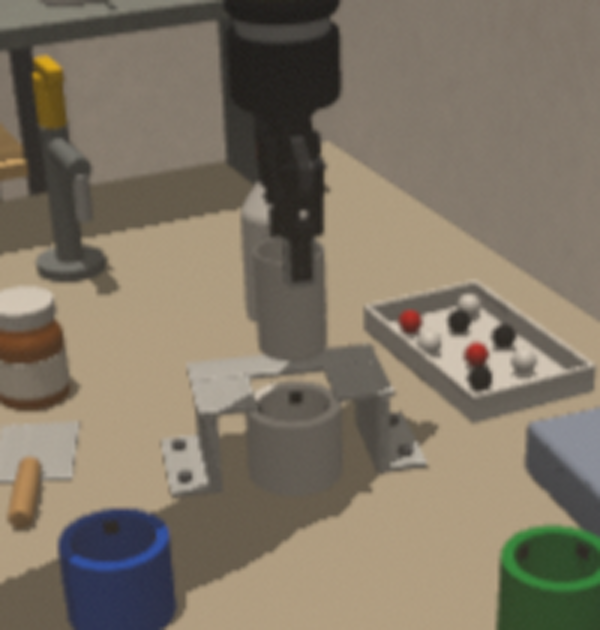

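```bash
python3 go.py 590.5,149.7,200 659,-246,200 659,-246,70
```

```text
t 7.95 p [591.2 148.  177.4] jaw deg 76.37 w 0.582 F [-0.3 -0.2 -1.2] x [-0.972  0.236 -0.003] z [ 0.003  0.001 -1.   ]
590.5,149.7,200 shift mm [  1.    1.5 -22.6]
659,-246,200 shift mm [-1.598e+02 -3.684e+02 -2.000e-01]
659,-246,70 shift mm [  0.4  -0.2 130. ]
```

The small pot is out, with its bottom edge at about row 358 in the crop. The large pot stands upright under the fork, rim at (295,400). I check for slip in the grip.

```bash
python3 - <<'E'
from potside import *
s=snapshot("side")
for z in(.09,.1,.105,.11,.115,.12):print(z,"bottom row",((ext(s,(.5912,.148),.026,z)[3]-20+.5)*3).round(1))
print([( (v+.5-o)*3).round(0) for v,o in zip(ext(s,(.5912,.148),.026,.1076),(220,220,20,20))])
for z in (.178,.185,.19):print(z,[( (v+.5-o)*3).round(0) for v,o in zip(ext(s,(.5912,.148),.026,z),(220,220,20,20))])
E
python3 -m jog '[{"hand":45,"tx":0,"ty":0,"tz":-22,"roll":0},{"hand":45,"tx":-10,"ty":-23,"tz":0,"roll":0},{"hand":45,"tx":-10,"ty":-23,"tz":0,"roll":0},{"hand":45,"tx":-10,"ty":-23,"tz":0,"roll":0},{"hand":45,"tx":-10,"ty":-23,"tz":0,"roll":0},{"hand":45,"tx":-10,"ty":-23,"tz":0,"roll":0},{"hand":45,"tx":-10,"ty":-23,"tz":0,"roll":0},{"hand":45,"tx":-10,"ty":-23,"tz":0,"roll":0},{"hand":45,"tx":-10,"ty":-23,"tz":0,"roll":0},{"hand":45,"tx":-10,"ty":-23,"tz":0,"roll":0},{"hand":45,"tx":-10,"ty":-23,"tz":0,"roll":0}]' && python3 -m jog '[{"hand":45,"tx":-10,"ty":-23,"tz":0,"roll":0},{"hand":45,"tx":-10,"ty":-23,"tz":0,"roll":0},{"hand":45,"tx":-10,"ty":-23,"tz":0,"roll":0},{"hand":45,"tx":-10,"ty":-23,"tz":0,"roll":0},{"hand":45,"tx":-10,"ty":-23,"tz":0,"roll":0},{"hand":45,"tx":0,"ty":0,"tz":0,"roll":0},{"hand":45,"tx":0,"ty":0,"tz":0,"roll":0}]' && python3 go.py 659,-247,200 659,-247,72
```

```text
0.09 bottom row 384.6
0.1 bottom row 372.6
0.105 bottom row 366.5
0.11 bottom row 360.4
0.115 bottom row 354.3
0.12 bottom row 348.1
[np.float64(259.0), np.float64(328.0), np.float64(332.0), np.float64(363.0)]
0.178 [np.float64(254.0), np.float64(326.0), np.float64(245.0), np.float64(274.0)]
0.185 [np.float64(254.0), np.float64(326.0), np.float64(236.0), np.float64(265.0)]
0.19 [np.float64(253.0), np.float64(326.0), np.float64(230.0), np.float64(258.0)]
clock: 8.92
eef_pos: [0.6327, -0.1007, 0.197]
tool_rot: [0.119, 0.993, -0.0, -0.001]
ft_force: [0.2, 0.2, -1.2]
width: 0.582
clock: 9.5
eef_pos: [0.6537, -0.2255, 0.1966]
tool_rot: [0.121, 0.993, -0.001, -0.001]
ft_force: [-0.7, -0.4, -1.6]
width: 0.578
t 9.5 p [ 653.7 -225.5  196.6] jaw deg 76.16 w 0.578 F [-0.7 -0.4 -1.6] x [-0.971  0.239  0.002] z [-0.002 -0.001 -1.   ]
659,-247,200 shift mm [-10.3 -19.6  -3.4]
659,-247,72 shift mm [ -0.2   0.2 128. ]
```

```bash
python3 -m jog '[{"hand":45,"tx":-5,"ty":-10,"tz":0,"roll":0},{"hand":45,"tx":-5,"ty":-9.6,"tz":0,"roll":0},{"hand":45,"tx":0,"ty":0,"tz":20,"roll":0},{"hand":45,"tx":0,"ty":0,"tz":20,"roll":0},{"hand":45,"tx":0,"ty":0,"tz":20,"roll":0},{"hand":45,"tx":0,"ty":0,"tz":20,"roll":0},{"hand":45,"tx":0,"ty":0,"tz":15,"roll":0},{"hand":45,"tx":0,"ty":0,"tz":10,"roll":0},{"hand":45,"tx":0,"ty":0,"tz":5,"roll":0},{"hand":45,"tx":0,"ty":0,"tz":5,"roll":0},{"hand":45,"tx":0,"ty":0,"tz":0,"roll":0},{"hand":45,"tx":0,"ty":0,"tz":0,"roll":0}]'; python3 go.py 659,-247,71
```

```text
clock: 10.5
eef_pos: [0.6604, -0.2445, 0.0834]
tool_rot: [0.119, 0.993, -0.0, 0.001]
ft_force: [-0.5, 0.2, 0.0]
width: 0.577
t 10.5 p [ 660.4 -244.5   83.4] jaw deg 76.38 w 0.577 F [-0.5  0.2  0. ] x [-0.972  0.236 -0.001] z [ 0.001 -0.    -1.   ]
659,-247,71 shift mm [ 0.8 -2.7 12.4]
```

```bash
python3 -m jog '[{"hand":45,"tx":1,"ty":-2.5,"tz":4,"roll":0},{"hand":45,"tx":0,"ty":0,"tz":3,"roll":0},{"hand":45,"tx":0,"ty":0,"tz":2,"roll":0},{"hand":45,"tx":0,"ty":0,"tz":1.5,"roll":0},{"hand":45,"tx":0,"ty":0,"tz":1,"roll":0},{"hand":45,"tx":0,"ty":0,"tz":0,"roll":0},{"hand":45,"tx":0,"ty":0,"tz":0,"roll":0}]'; python3 go.py 659,-247,71
```

```text
clock: 11.08
eef_pos: [0.6583, -0.2465, 0.0713]
tool_rot: [0.119, 0.993, 0.0, 0.0]
ft_force: [-0.8, -0.0, -1.5]
width: 0.579
t 11.08 p [ 658.3 -246.5   71.3] jaw deg 76.38 w 0.579 F [-0.8 -0.  -1.5] x [-0.972  0.235 -0.   ] z [ 0.  0. -1.]
659,-247,71 shift mm [-0.8 -0.4  0.3]
```

```bash
python3 -m jog '[{"hand":45,"tx":0,"ty":0,"tz":1,"roll":0},{"hand":45,"tx":0,"ty":0,"tz":0,"roll":0},{"hand":45,"tx":0,"ty":0,"tz":0,"roll":0}]';python3 -m jog '[{"hand":45,"tx":0,"ty":0,"tz":1,"roll":0},{"hand":45,"tx":0,"ty":0,"tz":0,"roll":0},{"hand":45,"tx":0,"ty":0,"tz":0,"roll":0}]'
```

```text
clock: 11.33
eef_pos: [0.6583, -0.2465, 0.0703]
tool_rot: [0.119, 0.993, 0.0, 0.0]
ft_force: [-0.3, -0.0, -1.5]
width: 0.577
clock: 11.58
eef_pos: [0.6585, -0.2465, 0.0698]
tool_rot: [0.119, 0.993, 0.0, 0.0]
ft_force: [-0.3, 0.4, 4.2]
width: 0.577
```

```bash
python3 -m jog '[{"hand":54,"tx":0,"ty":0,"tz":0,"roll":0},{"hand":60,"tx":0,"ty":0,"tz":0,"roll":0},{"hand":68,"tx":0,"ty":0,"tz":0,"roll":0},{"hand":70,"tx":0,"ty":0,"tz":0,"roll":0},{"hand":70,"tx":0,"ty":0,"tz":0,"roll":0},{"hand":70,"tx":0,"ty":0,"tz":-10,"roll":0},{"hand":70,"tx":0,"ty":0,"tz":-20,"roll":0},{"hand":70,"tx":0,"ty":0,"tz":-30,"roll":0},{"hand":70,"tx":0,"ty":0,"tz":-30,"roll":0},{"hand":70,"tx":0,"ty":0,"tz":-30,"roll":0},{"hand":70,"tx":0,"ty":0,"tz":0,"roll":0}]' && python3 - <<'E'
from h import *
s=snapshot("top");a=cv2.resize(s["pixels"][100:260,160:360],None,fx=2,fy=2,interpolation=2)
s=snapshot("side");b=cv2.resize(s["pixels"][130:230,270:380],None,fx=4,fy=4,interpolation=2)
c=s["pixels"][180:300,400:520]
c=cv2.resize(c,None,fx=2,fy=2)
o=np.zeros((600,800,3),np.uint8);o[:320,:400]=a;o[:400,360:800]=b;o[360:600,:240]=c
cv2.imwrite("pics/c6.png",o[:,:,::-1])
E
```

```text
clock: 12.5
eef_pos: [0.6625, -0.2476, 0.1974]
tool_rot: [0.119, 0.993, -0.001, 0.007]
ft_force: [1.8, 0.6, 0.4]
width: 0.82
```

View pics/c6.png

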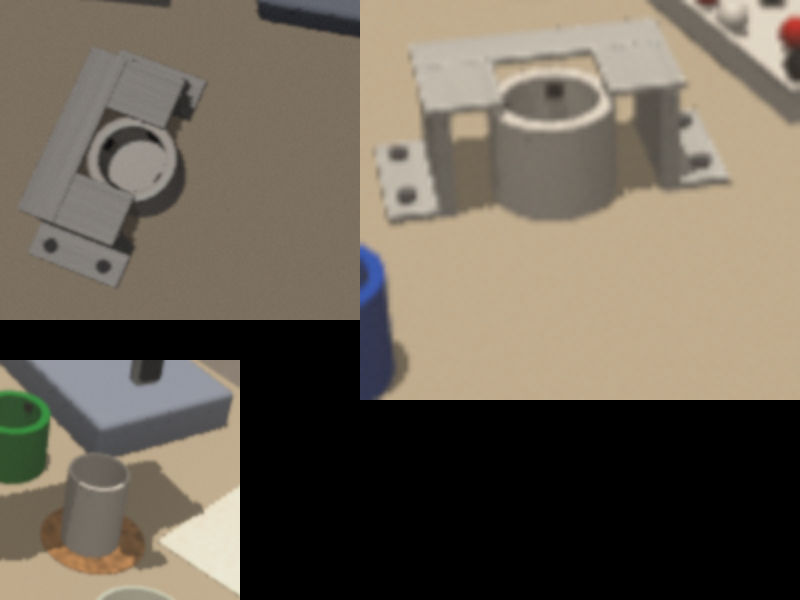

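The small pot is upright on the small mat, at (95,505) in the composite. The large pot is upright in the fork, with its rim spanning columns 495–615.

```bash
python3 - <<'E'
from potside import *
s=snapshot("side")
p,f=fit(s,(270,130),4,135,255,131,216);print(p.round(4),f.round(2))
E
python3 go.py 589,148,197 589,148,52
```

```text
[0.5917 0.1476] [-1.12  1.12 -1.19  1.02]
t 12.65 p [ 658.1 -246.6  189.9] jaw deg 76.38 w 0.814 F [-0.5 -1.1 -0.1] x [-0.972  0.236 -0.   ] z [ 0. -0. -1.]
589,148,197 shift mm [160.1 367.2  -7.2]
589,148,52 shift mm [1.00e-01 0.00e+00 1.45e+02]
```

```bash
python3 -m jog '[{"hand":40,"tx":14.4,"ty":33,"tz":0,"roll":0},{"hand":20,"tx":14.4,"ty":33,"tz":0,"roll":0},{"hand":0,"tx":14.4,"ty":33,"tz":0,"roll":0},{"hand":0,"tx":14.4,"ty":33,"tz":0,"roll":0},{"hand":0,"tx":14.4,"ty":33,"tz":0,"roll":0},{"hand":0,"tx":14.4,"ty":33,"tz":0,"roll":0},{"hand":0,"tx":14.4,"ty":33,"tz":0,"roll":0},{"hand":0,"tx":14.4,"ty":33,"tz":0,"roll":0},{"hand":0,"tx":14.4,"ty":33,"tz":0,"roll":0},{"hand":0,"tx":14.4,"ty":33,"tz":0,"roll":0},{"hand":0,"tx":14.4,"ty":33,"tz":0,"roll":0},{"hand":0,"tx":0,"ty":0,"tz":0,"roll":0}]' 30 && python3 -m jog '[{"hand":0,"tx":0,"ty":0,"tz":0,"roll":0},{"hand":0,"tx":0,"ty":0,"tz":0,"roll":0}]'; python3 go.py 590,145,190 590,145,85; python3 - <<'E'
from h import *
s=snapshot("side");save(s,"side7.png",(220,20,420,220),3)
E
```

```text
clock: 13.65
eef_pos: [0.5862, 0.155, 0.1883]
tool_rot: [0.112, 0.994, 0.004, -0.002]
ft_force: [-0.6, 0.7, 0.4]
width: 0.0
clock: 13.82
eef_pos: [0.5891, 0.1427, 0.1882]
tool_rot: [0.118, 0.993, -0.001, -0.001]
ft_force: [0.5, -1.4, -0.0]
width: 0.002
t 13.82 p [589.1 142.7 188.2] jaw deg 76.39 w 0.002 F [ 0.5 -1.4 -0. ] x [-0.972  0.235  0.002] z [-0.002 -0.002 -1.   ]
590,145,190 shift mm [-0.4  2.4 -1.8]
590,145,85 shift mm [ -0.2   0.2 105. ]
```

View pics/side7.png

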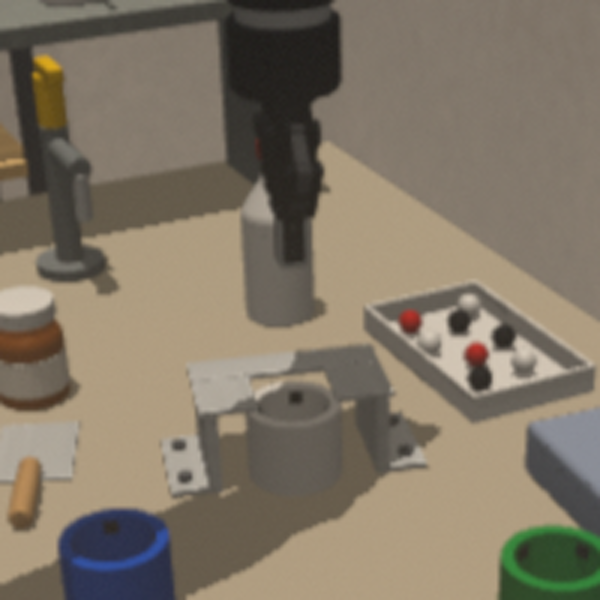

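The closed fingers are above the large pot, tips at (292,262) and knuckles starting about 34 mm higher. I insert the tips about 20 mm into the bore and watch the force.

```bash
python3 -m jog '[{"hand":0,"tx":0,"ty":2,"tz":25,"roll":0},{"hand":0,"tx":0,"ty":0,"tz":25,"roll":0},{"hand":0,"tx":0,"ty":0,"tz":25,"roll":0},{"hand":0,"tx":0,"ty":0,"tz":15,"roll":0},{"hand":0,"tx":0,"ty":0,"tz":10,"roll":0},{"hand":0,"tx":0,"ty":0,"tz":10,"roll":0},{"hand":0,"tx":0,"ty":0,"tz":10,"roll":0},{"hand":0,"tx":0,"ty":0,"tz":5,"roll":0},{"hand":0,"tx":0,"ty":0,"tz":5,"roll":0},{"hand":0,"tx":0,"ty":0,"tz":5,"roll":0},{"hand":0,"tx":0,"ty":0,"tz":0,"roll":0},{"hand":0,"tx":0,"ty":0,"tz":0,"roll":0}]'; python3 go.py 568,60,53
```

```text
clock: 14.87
eef_pos: [0.5904, 0.1456, 0.0544]
tool_rot: [0.119, 0.993, 0.0, 0.0]
ft_force: [-1.1, 1.1, 0.0]
width: -0.002
t 14.87 p [590.4 145.6  54.4] jaw deg 76.38 w -0.002 F [-1.1  1.1  0. ] x [-0.972  0.235 -0.   ] z [ 0.  0. -1.]
568,60,53 shift mm [  1.6 -88.4   1.4]
```

```bash
python3 -m jog '[{"hand":0,"tx":0.1,"ty":-5,"tz":0,"roll":0},{"hand":0,"tx":0.1,"ty":-5,"tz":0,"roll":0},{"hand":0,"tx":0.1,"ty":-5,"tz":0,"roll":0},{"hand":0,"tx":0.1,"ty":-5,"tz":0,"roll":0},{"hand":0,"tx":0.1,"ty":-5,"tz":0,"roll":0},{"hand":0,"tx":0.1,"ty":-5,"tz":0,"roll":0},{"hand":0,"tx":0,"ty":0,"tz":0,"roll":0}]' && python3 -m jog '[{"hand":0,"tx":0.1,"ty":-8,"tz":0,"roll":0},{"hand":0,"tx":0.1,"ty":-8,"tz":0,"roll":0},{"hand":0,"tx":0.1,"ty":-8,"tz":0,"roll":0},{"hand":0,"tx":0.1,"ty":-8,"tz":0,"roll":0},{"hand":0,"tx":0.1,"ty":-8,"tz":0,"roll":0},{"hand":0,"tx":0.1,"ty":-8,"tz":0,"roll":0},{"hand":0,"tx":0.1,"ty":-8,"tz":0,"roll":0},{"hand":0,"tx":0.1,"ty":-8,"tz":0,"roll":0},{"hand":0,"tx":0.1,"ty":-8,"tz":0,"roll":0},{"hand":0,"tx":0,"ty":0,"tz":0,"roll":0},{"hand":0,"tx":0,"ty":0,"tz":0,"roll":0}]'; python3 -m jog '[{"hand":0,"tx":0,"ty":4,"tz":0,"roll":0},{"hand":0,"tx":0,"ty":0,"tz":-20,"roll":0},{"hand":0,"tx":0,"ty":0,"tz":-30,"roll":0},{"hand":0,"tx":0,"ty":0,"tz":-30,"roll":0},{"hand":85,"tx":0,"ty":0,"tz":-20,"roll":0},{"hand":85,"tx":0,"ty":0,"tz":0,"roll":0},{"hand":85,"tx":0,"ty":0,"tz":0,"roll":0}]'; python3 - <<'E'
from h import *
s=snapshot("side");save(s,"side8.png",(240,50,400,240),3)
E
```

```text
clock: 15.45
eef_pos: [0.5829, 0.1156, 0.0547]
tool_rot: [0.119, 0.993, 0.0, 0.0]
ft_force: [1.7, 2.5, 3.2]
width: -0.003
clock: 16.37
eef_pos: [0.5646, 0.0456, 0.0543]
tool_rot: [0.119, 0.993, -0.0, -0.0]
ft_force: [0.2, 1.3, 1.1]
width: 0.001
clock: 16.95
eef_pos: [0.5663, 0.0513, 0.1552]
tool_rot: [0.118, 0.993, 0.0, 0.001]
ft_force: [0.1, -0.2, -0.6]
width: 0.421
```

View pics/side8.png

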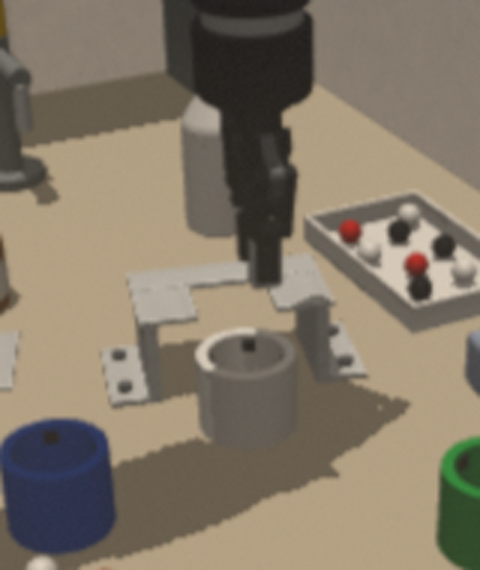

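The large pot is upright and free of the fork, with rim columns 196–299, rim top row 330 and base row 444 in the crop.

```bash
python3 - <<'E'
from potside import *
s=snapshot("side")
f=lambda x,i:(x+.5)/3-.5+(240,50)[i]
def e(p):
    a=ext(s,p,.037,.062);b=ext(s,p,.037,0);return [a[0]-f(196,0),a[1]-f(299,0),a[2]-f(330,1),b[3]-f(444,1)]
r=L(e,[.57,.06]);print(r.x.round(4),r.fun.round(2))
p=r.x;d=np.array([.5902,.150])-p;print("to fork",np.linalg.norm(d))
E
python3 go.py
```

```text
[0.5742 0.0897] [ 0.28 -0.28 -1.71  1.48]
to fork 0.06241771408824856
t 17.05 p [565.   50.8 153.4] jaw deg 76.41 w 0.593 F [-0.2 -0.8  0.1] x [-0.972  0.235  0.002] z [-0.002 -0.    -1.   ]
```

```bash
cat > sil.py <<'E'
from potside import *
from scipy.optimize import minimize
def sil(s,x0,r=.037,h=.062,z0=0.,guard=12,smax=None,tilt=False):
    """IoU fit of an (optionally tilted) cylinder's silhouette to the low-saturation mask"""
    hsv=cv2.cvtColor(cv2.GaussianBlur(s["pixels"],(3,3),0),cv2.COLOR_RGB2HSV)
    lab=cv2.cvtColor(cv2.GaussianBlur(s["pixels"],(3,3),0),cv2.COLOR_RGB2LAB)
    k=16
    def hull(p,grow=0):
        rr=r+grow;a=p[2] if len(p)>2 else 0;b=p[3] if len(p)>2 else 0
        q=[]
        for z in(z0-grow/2,z0+h+grow/2):
            q.append(proj(s,np.c_[p[0]+rr*np.cos(t)+a*(z-z0),p[1]+rr*np.sin(t)+b*(z-z0),z+0*t]))
        m=np.zeros((400,640),np.uint8)
        cv2.fillConvexPoly(m,cv2.convexHull((np.vstack(q)*k).astype(np.int32)),255,cv2.LINE_AA,4);return m/255.
    win=hull(list(x0),guard/1000)>0
    v=hsv[...,1][win].reshape(-1,1)
    th,_=cv2.threshold(v.astype(np.uint8),0,255,cv2.THRESH_OTSU)
    m=((hsv[...,1]<=th)&win).astype(float)
    c=lambda p:-np.minimum(m,hull(p)).sum()/np.maximum(m,hull(p)).sum()
    x=list(x0)+([0,0] if tilt else [])
    n=len(x);S=np.vstack([x]+[np.array(x)+np.eye(n)[i]*(.006 if i<2 else .08) for i in range(n)])
    R_=minimize(c,x,method="Nelder-Mead",options=dict(initial_simplex=S,xatol=1e-5,fatol=1e-5,maxiter=400))
    return R_.x.round(4),round(-R_.fun,3),th
E
python3 - <<'E'
from sil import *
s=snapshot("side");print(sil(s,(.5742,.0897)),sil(s,(.5742,.0897),tilt=True))
print("small",sil(s,(.659,-.247),.026,.078,.001,10),sil(s,(.659,-.247),.026,.078,.001,10,tilt=True))
E
```

```text
(array([0.5733, 0.0909]), np.float64(0.839), 51.0) (array([ 0.5737,  0.0932, -0.0691, -0.1402]), np.float64(0.873), 51.0)
small (array([ 0.6624, -0.2402]), np.float64(0.697), 86.0) (array([ 0.6596, -0.2438,  0.1814,  0.1583]), np.float64(0.77), 86.0)
```

```bash
python3 -m jog '[{"hand":85.4,"tx":0,"ty":21,"tz":0,"roll":7},{"hand":85.4,"tx":0,"ty":0,"tz":0,"roll":7},{"hand":85.4,"tx":0,"ty":0,"tz":0,"roll":7},{"hand":85.4,"tx":0,"ty":0,"tz":0,"roll":7},{"hand":85.4,"tx":0,"ty":0,"tz":0,"roll":7},{"hand":85.4,"tx":0,"ty":0,"tz":0,"roll":7},{"hand":85.4,"tx":0,"ty":0,"tz":0,"roll":7},{"hand":85.4,"tx":0,"ty":0,"tz":0,"roll":7},{"hand":85.4,"tx":0,"ty":0,"tz":0,"roll":7},{"hand":85.4,"tx":0,"ty":0,"tz":0,"roll":7},{"hand":85.4,"tx":0,"ty":0,"tz":0,"roll":7},{"hand":85.4,"tx":0,"ty":0,"tz":0,"roll":7}]' && python3 -m jog '[{"hand":85.4,"tx":0,"ty":0,"tz":0,"roll":6},{"hand":85.4,"tx":0,"ty":0,"tz":0,"roll":0},{"hand":85.4,"tx":0,"ty":0,"tz":0,"roll":0}]'; python3 go.py 575,92,155 575,92,80; python3 - <<'E'
from h import *
print(np.round(get_obs()["joints"],2))
E
```

```text
clock: 18.1
eef_pos: [0.5698, 0.0711, 0.1528]
tool_rot: [0.754, 0.656, -0.001, -0.001]
ft_force: [0.3, -0.4, 0.3]
width: 1.001
clock: 18.35
eef_pos: [0.57, 0.0711, 0.1532]
tool_rot: [0.785, 0.62, -0.001, -0.0]
ft_force: [0.7, -0.1, 0.5]
width: 0.999
t 18.35 p [570.   71.1 153.2] jaw deg -13.43 w 0.999 F [ 0.7 -0.1  0.5] x [ 0.232  0.973 -0.001] z [-0.002 -0.001 -1.   ]
575,92,155 shift mm [21.5  0.  -1.8]
575,92,80 shift mm [ 0.1  0.1 75. ]
[-0.33  0.76  0.22  1.81 -0.26  0.6  -0.19]
```

```bash
python3 -m jog '[{"hand":85.4,"tx":21.3,"ty":-0.3,"tz":0,"roll":0},{"hand":85.4,"tx":0,"ty":0,"tz":25,"roll":0},{"hand":85.4,"tx":0,"ty":0,"tz":20,"roll":0},{"hand":85.4,"tx":0,"ty":0,"tz":20,"roll":0},{"hand":85.4,"tx":0,"ty":0,"tz":5,"roll":0},{"hand":85.4,"tx":0,"ty":0,"tz":5,"roll":0},{"hand":85.4,"tx":0,"ty":0,"tz":0,"roll":0}]';  python3 -m jog '[{"hand":85.4,"tx":0,"ty":0,"tz":5,"roll":0},{"hand":85.4,"tx":0,"ty":0,"tz":5,"roll":0},{"hand":85.4,"tx":0,"ty":0,"tz":0,"roll":0}]';python3 -m jog '[{"hand":85.4,"tx":0,"ty":0,"tz":5,"roll":0},{"hand":85.4,"tx":0,"ty":0,"tz":5,"roll":0},{"hand":85.4,"tx":0,"ty":0,"tz":0,"roll":0}]'; python3 go.py 574.5,92,36
```

```text
clock: 18.93
eef_pos: [0.5751, 0.0916, 0.0787]
tool_rot: [0.786, 0.619, -0.001, -0.0]
ft_force: [0.2, -0.3, -0.5]
width: 1.0
clock: 19.18
eef_pos: [0.5753, 0.0918, 0.0691]
tool_rot: [0.786, 0.618, 0.0, -0.0]
ft_force: [0.0, 0.3, 0.4]
width: 0.999
clock: 19.43
eef_pos: [0.5748, 0.0918, 0.0585]
tool_rot: [0.786, 0.618, -0.001, -0.0]
ft_force: [0.1, -0.1, 0.0]
width: 0.999
t 19.43 p [574.8  91.8  58.5] jaw deg -13.61 w 0.999 F [ 0.1 -0.1  0. ] x [ 0.235  0.972 -0.   ] z [-0.001 -0.    -1.   ]
574.5,92,36 shift mm [ 0.1 -0.4 22.5]
```

```bash
python3 -m jog '[{"hand":85.4,"tx":0,"ty":0,"tz":4,"roll":0},{"hand":85.4,"tx":0,"ty":0,"tz":4,"roll":0},{"hand":85.4,"tx":0,"ty":0,"tz":0,"roll":0}]';python3 -m jog '[{"hand":85.4,"tx":0,"ty":0,"tz":5,"roll":0},{"hand":85.4,"tx":0,"ty":0,"tz":5,"roll":0},{"hand":85.4,"tx":0,"ty":0,"tz":5,"roll":0},{"hand":85.4,"tx":0,"ty":0,"tz":0,"roll":0},{"hand":85.4,"tx":0,"ty":0,"tz":0,"roll":0}]'; python3 -m jog '[{"hand":78,"tx":0,"ty":0,"tz":0,"roll":0},{"hand":75,"tx":0,"ty":0,"tz":0,"roll":0},{"hand":72,"tx":0,"ty":0,"tz":0,"roll":0},{"hand":69,"tx":0,"ty":0,"tz":0,"roll":0},{"hand":66,"tx":0,"ty":0,"tz":0,"roll":0},{"hand":66,"tx":0,"ty":0,"tz":0,"roll":0},{"hand":66,"tx":0,"ty":0,"tz":0,"roll":0}]' 50; python3 go.py
```

```text
clock: 19.68
eef_pos: [0.5749, 0.0918, 0.0505]
tool_rot: [0.786, 0.618, -0.0, -0.0]
ft_force: [-0.2, 1.0, -0.6]
width: 1.001
clock: 20.1
eef_pos: [0.5751, 0.0917, 0.0358]
tool_rot: [0.786, 0.618, -0.0, -0.0]
ft_force: [-0.5, -0.3, -0.2]
width: 1.002
clock: 20.68
eef_pos: [0.5747, 0.0919, 0.0367]
tool_rot: [0.786, 0.618, -0.0, -0.0]
ft_force: [-3.0, 0.5, 5.8]
width: 0.844
t 20.68 p [574.7  91.9  36.7] jaw deg -13.62 w 0.844 F [-3.   0.5  5.8] x [0.235 0.972 0.   ] z [-0.001  0.    -1.   ]
```

```bash
python3 -m jog '[{"hand":66,"tx":-10,"ty":0,"tz":-1,"roll":0},{"hand":66,"tx":-10,"ty":0,"tz":0,"roll":0},{"hand":66,"tx":-10,"ty":0,"tz":0,"roll":0},{"hand":66,"tx":-10,"ty":0,"tz":0,"roll":0},{"hand":66,"tx":-10,"ty":0,"tz":0,"roll":0},{"hand":66,"tx":0,"ty":0,"tz":0,"roll":0},{"hand":66,"tx":0,"ty":0,"tz":-10,"roll":0},{"hand":66,"tx":0,"ty":0,"tz":-10,"roll":0},{"hand":66,"tx":0,"ty":0,"tz":-10,"roll":0},{"hand":66,"tx":0,"ty":0,"tz":0,"roll":0},{"hand":66,"tx":0,"ty":0,"tz":0,"roll":0}]'; python3 go.py; python3 - <<'E'
from h import *
from potside import ext
o=get_obs();s=snapshot("side")
p=np.array(o["eef_pos"]);print(p.round(4))
# edge strengths along bottom: find row of bottom edge below pot centre
dz=p[2]-.0367
x=[ext(s,p[:2],.037,dz),ext(s,p[:2],.037,dz+.062)];print(np.round(x,1))
c=int(round((x[0][0]+x[0][1])/2));g=s["pixels"].astype(int)
hs=cv2.cvtColor(s["pixels"],cv2.COLOR_RGB2HSV)[...,1]
r=int(x[0][3]);print("row",r,[(i,g[i,c].tolist(),int(hs[i,c])) for i in range(r-10,r+12,1)])
r=int(x[0][3])-12;print("left",[(i,int(hs[r,i])) for i in range(int(x[0][0])-6,int(x[0][0])+7)],"right",[(i,int(hs[r,i])) for i in range(int(x[0][1])-6,int(x[0][1])+7)])
E
```

```text
clock: 21.6
eef_pos: [0.5646, 0.0441, 0.0685]
tool_rot: [0.786, 0.619, 0.001, 0.001]
ft_force: [0.5, 0.7, -2.6]
width: 0.84
t 21.6 p [564.6  44.1  68.5] jaw deg -13.56 w 0.84 F [ 0.5  0.7 -2.6] x [0.234 0.972 0.001] z [ 0.003  0.001 -1.   ]
[0.5646 0.0441 0.0685]
[[310.3 344.8 179.8 198.6]
 [309.  344.6 155.2 173.1]]
row 198 [(188, [110, 104, 94], 37), (189, [111, 104, 95], 37), (190, [111, 104, 95], 37), (191, [110, 103, 94], 37), (192, [111, 104, 94], 39), (193, [111, 104, 95], 37), (194, [111, 104, 95], 37), (195, [111, 104, 95], 37), (196, [110, 104, 95], 35), (197, [109, 102, 93], 37), (198, [111, 104, 95], 37), (199, [107, 98, 86], 50), (200, [106, 96, 80], 63), (201, [107, 97, 79], 67), (202, [107, 96, 79], 67), (203, [107, 97, 80], 64), (204, [107, 96, 79], 67), (205, [108, 96, 80], 66), (206, [107, 96, 79], 67), (207, [106, 96, 79], 65), (208, [108, 97, 79], 68), (209, [107, 96, 79], 67)]
left [(304, 65), (305, 65), (306, 65), (307, 67), (308, 65), (309, 67), (310, 63), (311, 50), (312, 41), (313, 37), (314, 36), (315, 37), (316, 35)] right [(338, 40), (339, 40), (340, 38), (341, 36), (342, 37), (343, 37), (344, 38), (345, 47), (346, 61), (347, 65), (348, 67), (349, 67), (350, 67)]
```

The pot is lifted without slip: its edges fall at 311, 345 and row 199 in the side picture, against 310.3, 344.8 and 198.6 predicted. The wrist reads −2.6 N.

```bash
python3 -m jog '[{"hand":66,"tx":0,"ty":0,"tz":-20,"roll":0},{"hand":66,"tx":0,"ty":0,"tz":-20,"roll":0},{"hand":66,"tx":0,"ty":0,"tz":-20,"roll":0},{"hand":66,"tx":0,"ty":0,"tz":-20,"roll":0},{"hand":66,"tx":0,"ty":0,"tz":0,"roll":0},{"hand":66,"tx":0,"ty":0,"tz":0,"roll":0}]'; python3 go.py 478.5,-248.8,149 478.5,-248.8,40
```

```text
clock: 22.15
eef_pos: [0.564, 0.0435, 0.1476]
tool_rot: [0.786, 0.618, 0.001, 0.0]
ft_force: [0.8, -0.6, -2.0]
width: 0.838
t 22.15 p [564.   43.5 147.6] jaw deg -13.59 w 0.838 F [ 0.8 -0.6 -2. ] x [0.235 0.972 0.001] z [ 0.002  0.    -1.   ]
478.5,-248.8,149 shift mm [-304.2  -14.4   -1.7]
478.5,-248.8,40 shift mm [-1.00e-01 -2.00e-01  1.09e+02]
```

```bash
python3 -m jog '[{"hand":66,"tx":-15,"ty":-1,"tz":0,"roll":0},{"hand":66,"tx":-30,"ty":-1.4,"tz":0,"roll":0},{"hand":66,"tx":-30,"ty":-1.4,"tz":0,"roll":0},{"hand":66,"tx":-30,"ty":-1.4,"tz":0,"roll":0},{"hand":66,"tx":-30,"ty":-1.4,"tz":0,"roll":0},{"hand":66,"tx":-30,"ty":-1.4,"tz":0,"roll":0},{"hand":66,"tx":-30,"ty":-1.4,"tz":0,"roll":0},{"hand":66,"tx":-30,"ty":-1.4,"tz":0,"roll":0},{"hand":66,"tx":-30,"ty":-1.4,"tz":0,"roll":0},{"hand":66,"tx":-30,"ty":-1.4,"tz":0,"roll":0},{"hand":66,"tx":-19,"ty":-1,"tz":0,"roll":0},{"hand":66,"tx":0,"ty":0,"tz":0,"roll":0}]'; python3 -m jog '[{"hand":66,"tx":0,"ty":0,"tz":20,"roll":0},{"hand":66,"tx":0,"ty":0,"tz":20,"roll":0},{"hand":66,"tx":0,"ty":0,"tz":20,"roll":0},{"hand":66,"tx":0,"ty":0,"tz":20,"roll":0},{"hand":66,"tx":0,"ty":0,"tz":10,"roll":0},{"hand":66,"tx":0,"ty":0,"tz":5,"roll":0},{"hand":66,"tx":0,"ty":0,"tz":0,"roll":0},{"hand":66,"tx":0,"ty":0,"tz":0,"roll":0}]'; python3 go.py 478.5,-248.8,38
```

```text
clock: 23.15
eef_pos: [0.4744, -0.2546, 0.1458]
tool_rot: [0.789, 0.615, -0.002, 0.0]
ft_force: [0.1, -0.2, -2.9]
width: 0.842
clock: 23.82
eef_pos: [0.4779, -0.2487, 0.0523]
tool_rot: [0.786, 0.618, 0.0, -0.0]
ft_force: [0.6, -0.7, -2.2]
width: 0.839
t 23.82 p [ 477.9 -248.7   52.3] jaw deg -13.62 w 0.839 F [ 0.6 -0.7 -2.2] x [0.235 0.972 0.   ] z [-0.  0. -1.]
478.5,-248.8,38 shift mm [ 0.   0.6 14.3]
```

```bash
python3 -m jog '[{"hand":66,"tx":0,"ty":0.5,"tz":5,"roll":0},{"hand":66,"tx":0,"ty":0,"tz":4,"roll":0},{"hand":66,"tx":0,"ty":0,"tz":3,"roll":0},{"hand":66,"tx":0,"ty":0,"tz":1.5,"roll":0},{"hand":66,"tx":0,"ty":0,"tz":0,"roll":0},{"hand":66,"tx":0,"ty":0,"tz":0,"roll":0}]'; python3 -m jog '[{"hand":66,"tx":0,"ty":0,"tz":1,"roll":0},{"hand":66,"tx":0,"ty":0,"tz":0,"roll":0},{"hand":66,"tx":0,"ty":0,"tz":0,"roll":0}]'
```

```text
clock: 24.32
eef_pos: [0.4783, -0.2489, 0.0388]
tool_rot: [0.786, 0.618, 0.0, -0.0]
ft_force: [0.1, -0.5, -2.7]
width: 0.84
clock: 24.57
eef_pos: [0.4783, -0.249, 0.0378]
tool_rot: [0.786, 0.618, 0.0, 0.0]
ft_force: [0.0, -0.7, -3.4]
width: 0.839
```

```bash
python3 -m jog '[{"hand":66,"tx":0,"ty":0,"tz":1,"roll":0},{"hand":66,"tx":0,"ty":0,"tz":0,"roll":0},{"hand":66,"tx":0,"ty":0,"tz":0,"roll":0}]'; python3 -m jog '[{"hand":66,"tx":0,"ty":0,"tz":1,"roll":0},{"hand":66,"tx":0,"ty":0,"tz":0,"roll":0},{"hand":66,"tx":0,"ty":0,"tz":0,"roll":0}]'
```

```text
clock: 24.82
eef_pos: [0.4784, -0.249, 0.0368]
tool_rot: [0.786, 0.618, 0.0, 0.0]
ft_force: [-0.5, -0.2, -2.9]
width: 0.84
clock: 25.07
eef_pos: [0.4784, -0.249, 0.0367]
tool_rot: [0.786, 0.618, 0.0, 0.0]
ft_force: [-0.5, 1.3, 7.5]
width: 0.845
```

```bash
python3 -m jog '[{"hand":76,"tx":0,"ty":0,"tz":0,"roll":0},{"hand":80,"tx":0,"ty":0,"tz":0,"roll":0},{"hand":85.4,"tx":0,"ty":0,"tz":0,"roll":0},{"hand":85.4,"tx":0,"ty":0,"tz":0,"roll":0},{"hand":85.4,"tx":0,"ty":0,"tz":-5,"roll":0},{"hand":85.4,"tx":0,"ty":0,"tz":-10,"roll":0},{"hand":85.4,"tx":0,"ty":0,"tz":-20,"roll":0},{"hand":85.4,"tx":0,"ty":0,"tz":-30,"roll":0},{"hand":85.4,"tx":0,"ty":0,"tz":-30,"roll":0},{"hand":85.4,"tx":0,"ty":0,"tz":-30,"roll":0},{"hand":85.4,"tx":0,"ty":0,"tz":-30,"roll":0},{"hand":85.4,"tx":0,"ty":0,"tz":0,"roll":0}]'; python3 -m jog '[{"hand":85.4,"tx":30,"ty":0,"tz":0,"roll":0},{"hand":85.4,"tx":30,"ty":0,"tz":0,"roll":0},{"hand":85.4,"tx":30,"ty":0,"tz":0,"roll":0},{"hand":85.4,"tx":30,"ty":0,"tz":0,"roll":0},{"hand":85.4,"tx":30,"ty":0,"tz":0,"roll":0},{"hand":85.4,"tx":30,"ty":0,"tz":0,"roll":0},{"hand":85.4,"tx":30,"ty":0,"tz":0,"roll":0},{"hand":85.4,"tx":30,"ty":0,"tz":0,"roll":0},{"hand":85.4,"tx":30,"ty":0,"tz":0,"roll":0},{"hand":85.4,"tx":0,"ty":0,"tz":0,"roll":0},{"hand":85.4,"tx":0,"ty":0,"tz":0,"roll":0}]'; python3 - <<'E'
from sil import *
A=cv2.imread("pics/top0.png");B=cv2.imread("pics/side0.png")
for n,ref in(("top",A),("side",B)):
    s=snapshot(n);save(s,n+"9.png")
    d=cv2.absdiff(s["pixels"][:,:,::-1].copy(),ref).max(2)
    for nm,c,r,h in(("large",(.4785,-.249),.037,.062),("small",(.659,-.247),.026,.078)):
        e0=ext(s,c,r,.001);e1=ext(s,c,r,.001+h)
        x0,x1,y0,y1=int(min(e0[0],e1[0]))-14,int(max(e0[1],e1[1]))+15,int(min(e0[2],e1[2]))-12,int(max(e0[3],e1[3]))+13
        hs=cv2.cvtColor(s["pixels"],cv2.COLOR_RGB2HSV)[...,1][y0:y1,x0:x1]
        m=(hs<80).astype(np.uint8)
        print(n,nm,"pred base",np.round(e0,1),"rim",np.round(e1,1),"origin",x0,y0)
        if n=="side":
            for row in cv2.resize(hs,None,fx=.5,fy=.5,interpolation=3):print("".join(" .:-=+*#%@"[9-min(9,v//18)] for v in row))
E
```

```text
clock: 26.07
eef_pos: [0.4812, -0.2508, 0.1969]
tool_rot: [0.786, 0.618, 0.002, 0.005]
ft_force: [1.9, -0.9, -0.2]
width: 0.998
clock: 26.98
eef_pos: [0.542, 0.016, 0.191]
tool_rot: [0.785, 0.62, 0.001, -0.0]
ft_force: [0.1, -0.2, -1.0]
width: 1.003
top large pred base [431.8 475.3 254.2 297.8] rim [440.8 487.8 249.5 296.7] origin 417 237
top small pred base [443.5 472.8 160.5 188.5] rim [455.7 487.8 145.7 176.3] origin 429 133
side large pred base [335.2 380.  287.  320.2] rim [334.5 381.3 259.7 292.1] origin 320 247
**************************************
**************************************
**************************************
**************************************
**************************************
**************************************
**************************************
**************************************
**************###########*************
************##%############***********
***********##############%##**********
*********#########***########*********
*********#%#######***######%##********
********##%####################*******
********######################
[... 1812 characters left out ...]
*******
********#######%#######*********
*******+###############*********
*****+==###############*********
****+-:-###############*********
***=:::-##############+-+*******
**+::::=##############+:-+******
**=::::+##############=::-+*****
**-::::+##############=:::-+****
**-::::+##############=::::=****
**-::::+##############-::::-+***
**=::::-#############+-:::::+***
**+:::::=############=::::::+***
***=:::::=##########+:::::::+***
****=:::::-+*#####*=:::::::-+***
****+=:::::::--==-:::::::::=****
******+-::::::::::::::::::=*****
*******+=::::::::::::::::=******
*********+=-::::::::::-=+*******
************++=======+**********
********************************
********************************
```

```bash
python3 - <<'E'
from h import *
for n in("side",):
    for nm,lo,hi in(("blue",(110,150,40),(125,255,255)),("green",(50,120,30),(80,255,255)),("red",(0,200,90),(3,255,255))):
        print(nm,[np.round(np.argwhere(cv2.inRange(cv2.cvtColor(cv2.imread(f"pics/{n}{k}.png"),cv2.COLOR_BGR2HSV)[140:],lo,hi)).mean(0),1) for k in "09"])
print(get_obs()["clock"]);finish_job()
E
```

```text
blue [array([ 61.7, 258. ]), array([ 64.2, 260.7])]
green [array([ 67.3, 406. ]), array([ 67.3, 406.1])]
red [array([nan, nan]), array([102.5, 272. ])]
27.0833
the job is handed in; nothing more can be done<stdin>:4: RuntimeWarning: Mean of empty slice.
  ret = um.true_divide(
```

The job is handed in at 27.1 s of robot time, with both pots on their mats. I gripped the small pot and slid the jammed pair under the fork. I then pulled the small pot out against the fork and stood it on the small mat. The large pot came out of the fork along −x. I regripped it from outside, carried it over and stood it on the large mat.

**Final checks:**
- **Side picture:** both pots stand upright and about centred on their mats, close to the predicted outlines. I judged this from pixel numbers, because I had used all 12 picture views.
- **Contact:** the hand had let go of both pots and was clear of everything, with the wrist force near zero.
- **Forces:** the highest reading reported was about 8 N.

**Where checks disagreed or failed:**
- **Hooking the large pot out:** it moved only about 60 mm while the fingers moved about 100 mm, so they must have slipped out over its rim. It was upright in the next picture and then gripped normally, but I did not see the slip itself.
- **Silhouette fit:** my automatic fit matched poorly, so I did not rely on its tilt values.
- **Other objects:** the green pot did not move. The blue pot's colour centre shifted about 3 pixels. I put that down to the arm's shadow, but I handed in without confirming it. The check on the red balls gave no usable result.

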